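# Hang the straining basket in the notch of the soaking pan's rim

### The job

Hang the small steel straining basket inside the soaking pan by its own hook: set the hook over the aluminium strip on the pan's near rim and slide it gently along the strip until it finds the notch, then press it fully home past the spring catches and let go. Only push as hard as needed, and leave the beaker, jar and lid where they are.

Things in the scene. Friction and masses are not known exactly. Their poses are not given: they have to be found in the camera images.
- pan: Fixed open rectangular steel pan, 280 (its x) by 320 (its y) by 95 mm high, wall and floor 4 mm; origin at the centre of its underside on the bench, z up. Its near wall (its -x side, towards the robot) carries an aluminium strip clamped along it, with one notch. More than 30 N between basket and pan or strip would damage them.
- rim (a point): Fixed to the pan: middle of the near wall's length, on the strip's centre line, at the height of its top (120 mm above the bench). Axes as the pan's: x into the pan, y along the strip. The strip is 10 mm thick (x) and 240 mm long, on rubber (gives 1 mm per 10 N); it is clamped up to 50 mm off-centre to either side, so the notch lies -50 to +50 mm along y from here; feel for it or look.
- rim_start (a point): Fixed to the pan: on the strip's top like rim, but at y = -58 mm from it; the strip is always under the hook here and the notch always lies further on towards +y. The notch, at the middle of the strip's length, is 30 mm wide and 15 mm deep. Above the notch the hook sinks freely only 3 to 6 mm before it rests on the catches.
- rim_end (a point): Fixed to the pan: on the strip's top like rim, but at y = +58 mm from it, just past the last possible notch. Smooth sprung catches in both side faces of the notch leave 21 mm between them; pressing the hook past them takes a push of about 6 to 18 N on top of the basket's weight. It is then held on the notch's floor, 15 mm below the strip's top.
- basket: Loose steel basket, 70 by 70 by 55 mm high, about 0.35 kg, upright on the bench at the start; origin at the centre of its underside, z up. On its -x side a strap rises to a hook, with a grip lug above. Hung rightly, the basket is inside the pan, the hook's tongue outside, and its x and y run as the pan's.
- basket_grip (a point): Centre of the black grip lug, at (-46, 0, 134) mm in the basket's frame, axes as the basket's. The lug is 12 mm thick (x), 26 mm wide (y) and 46 mm tall, 110 to 156 mm above the basket's underside, on a neck 14 mm wide (y); best gripped across its thickness (x).
- basket_hook (a point): Middle of the underside of the hook's bridge, the face that rides on the strip: at (-46, 0, 90) mm in the basket's frame, 44 mm under basket_grip. The bridge is 24 mm wide (y), its ends rounded, and 5 mm thick; the hook's gap is 16 mm wide (x), centred here; its tongue hangs 22 mm below this face on the -x side.
- beaker: Loose steel mug, 80 mm across, 110 mm high, with a handle; origin at the centre of its underside. Leave alone.
- jar: Loose amber jar, 60 mm across, 100 mm high; origin at the centre of its underside. Leave alone.
- lid: Loose round steel lid with a knob, 150 mm across, 40 mm high; origin at the centre of its underside. Leave alone.

How it is judged:
By the outcome, as a careful person would: the job done as asked, in the order asked, and still so for the second after the job is handed in, with the robot touching nothing.
It also fails if it takes over 72 s, if anything falls off the work surface, if the arm or the gripper's body presses on something with over 40 N, if the wrist force passes 120 N, or if a joint passes its speed limit or range.

### The arm

A 6-joint arm with a two-finger parallel gripper is mounted at the origin on the work surface. World frame = base frame: x ahead of the robot, y to its left, z up, the work surface at z = 0. Lengths are in m, angles in rad, forces in N, time in s.
With the tool pointing down it reaches from about 0.35 to 0.95 m from the base axis. Payload 17.4 kg.
Tool frame: the origin (TCP) lies midway between the tips of the shut fingers; the grasp point (between the pads) lies 19 mm behind it; y points along the fingers, x is the direction in which the jaws open and shut, and the axes are right-handed (so a half turn about y gives the same grasp; the last joint's range is limited). The gripper opens to 93 mm and grips with 3 to 60 N. Pads are 15 mm wide; open, the fingers measure 128 mm over their backs; the gripper's body (75 mm by 188 mm) begins 65 mm behind the grasp point.
Start: joints at [-1.261, 0.116, 1.442, -0, 1.584, -0.038], TCP at [0.23, -0.635, 0.219] pointing down, gripper open.
Joint ranges: [-2.83, 2.83], [-0.83, 2.19], [0.07, 2.5], [-1.14, 4.28], [0.01, 3], [-2.97, 2.97]. Speed limits (rad/s): [1.89, 1.89, 2.22, 3.14, 3.14, 3.14].

### API

Orientations are given as a rotation vector (axis times angle).
In Python, from rig import robot gives the robot as it stands. The module is installed in compiled form; this text tells all that it offers.
- The arm moves only by the tool carry_out, never from a script. Its argument "commands" is a list of rows, each an object with "gripper": the closure, from -1 (fully open) to 1 (shut), so that 0 is half open; "xyz": the shift along the tool's x, y, z in mm, a list of three; "yaw": the turn about the tool's y in rad. A call has 1 to 8 rows; each row shifts and turns the commanded pose from where the row before left it, along the tool's axes as they then stand; what a row does not reach is not made up. A row lasts 1/12 s, in which the tool goes at most 41.7 mm and 7.16 degrees, less where a joint would pass 70% of its speed; a pose out of reach is approached as far as the arm can. A call is refused whole if a number of a shift passes 41.7 or a number of a turn 0.125, either way. A call with a gripper value outside its range is refused whole. The fingers move at their own pace and stop on an object; "newtons" is the grip in N (left out, the last holds). Time passes only in rows, so rows that do not move let the fingers close. It gives the time, the measured TCP pose, the force and the opening at its end, in the units of the state.
- robot.read_state(): the state, without advancing time (a new reading comes with each control period).
- robot.camera(name): name is "scene" or "top"; returns the picture (480x640x3 uint8, red, green, blue); there is no depth.
- robot.get_calibration(name): a dict with "fx", "fy", "cx", "cy" (pixels), "origin" and "attitude" of the camera in the world. Camera axes: x right, y up, looking along -z (the intrinsics and any distortion apply to the point x, -y, -z); pixel columns grow to the right and rows downward; lengths in m; the calibration is good to about 2 mm. A picture is of the moment at which its call begins. get_calibration takes no time and is no camera call.
- robot.job_done(): hands the job in, once; it reports no verdict.
The state is a dict: "time_s": time; "joint_pos": joint angles; "joint_vel": joint speeds; "joint_torque": joint torques, N m; "eef_pos": TCP position; "ee_rot": TCP orientation; "force": force on the tool from outside, world axes, zero at the start; "wrist_torque": the same for the moment, N m; "gripper_width": finger opening in m.
Only numpy, scipy, OpenCV 4.12 (cv2) and the standard library are available. Lean on these libraries where they do the work, as an engineer would, in place of code of your own. Each camera call takes 0.05 s, during which the arm holds its last target.

## Working session

There is one attempt and no reset: what is moved stays moved. The work goes in short steps, Python scripts to look and compute and a tool call to move; the robot and the scene stay as the last step left them, time stands still between calls to the robot, and variables do not carry over. Pictures are saved under pics/ and viewed, and the job is handed in when it is done.

Besides the shell and the picture viewer there is one more tool, called after "Call:" as a command line: name --argument value ..., lists and objects as JSON in quotes. carry_out: Moves the arm, as the interface text tells. Its arguments: {"type":"object","properties":{"commands":{"type":"array","items":{"type":"object","properties":{"gripper":{"type":"number"},"xyz":{"type":"array","items":{"type":"number"}},"yaw":{"type":"number"}}}},"newtons":{"type":"number"}},"required":["commands"]}

```bash
mkdir -p pics
python3 - <<'E'
from rig import robot
import cv2
s=robot.read_state();print({k:s[k] for k in s})
for n in("scene","top"):
    print(robot.get_calibration(n)); cv2.imwrite(f"pics/{n}0.png",robot.camera(n)[:,:,::-1])
E
```

```text
{'time_s': 0.0, 'joint_pos': array([-1.26083745e+00,  1.16447729e-01,  1.44224987e+00,  1.24047462e-07,
        1.58398097e+00, -3.78019973e-02]), 'joint_vel': array([ 0.00120664,  0.00074282,  0.00144448, -0.0013384 ,  0.0004612 ,
        0.00045575]), 'joint_torque': array([ 9.25409804e-04, -7.21262813e+01, -6.22601795e+01,  7.80540635e-02,
        2.38644256e-02, -1.48769859e-04]), 'eef_pos': array([ 0.22996596, -0.63440917,  0.21794053]), 'ee_rot': array([-1.35321407,  0.94994279, -0.94851285]), 'force': array([0.10625907, 0.73916195, 0.06569375]), 'wrist_torque': array([0.02685789, 0.02447619, 0.04241224]), 'gripper_width': 0.09301907989777476}
{'fx': 449.5174642397368, 'fy': 449.5174642397368, 'cx': 314.5722418953318, 'cy': 238.60436846054296, 'origin': array([ 1.13313111, -0.02691737,  0.94330325]), 'attitude': array([0.50515385, 0.48564412, 1.43258119])}
{'fx': 443.78926630069986, 'fy': 443.78926630069986, 'cx': 316.9412564799826, 'cy': 237.37298894094377, 'origin': array([ 0.36427432, -0.00861356,  0.93129521]), 'attitude': array([ 0.15763454, -0.15958685, -1.52864668])}
```

View pics/scene0.png

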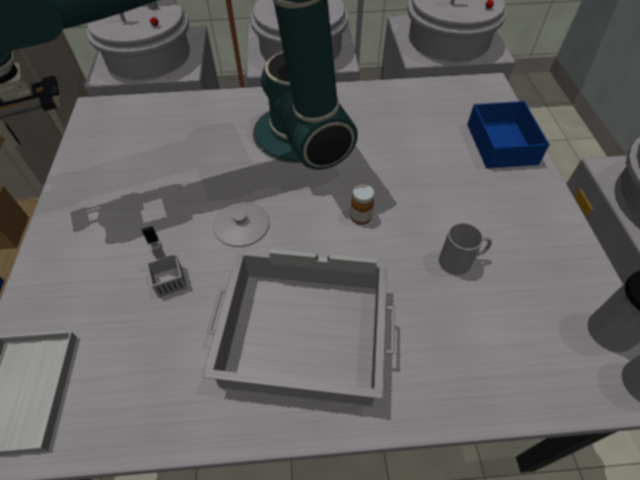

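View pics/top0.png

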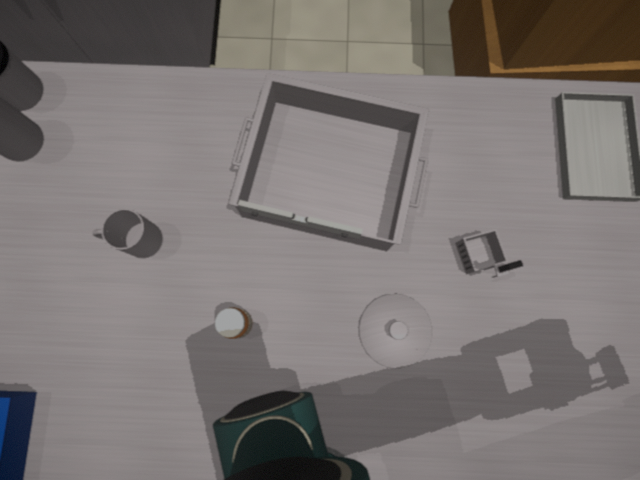

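The scene view shows the pan at the centre (near wall at about row 255–265, notch near (321,258)) and the basket at (165,270) with its lug at (150,235). The top view shows the notch near (300,217) and the basket at (485,252) with its lug at (510,266). I'll zoom in.

Run:
```python
import cv2,numpy as np
a=cv2.imread("pics/top0.png");b=cv2.imread("pics/scene0.png")
def z(im,x,y,w,h,s,f): cv2.imwrite(f,cv2.resize(im[y:y+h,x:x+w],None,fx=s,fy=s,interpolation=cv2.INTER_CUBIC))
z(a,445,220,90,70,8,"pics/t_b.png")
z(a,225,70,210,190,3.8,"pics/t_p.png")
z(b,130,215,80,90,6.5,"pics/s_b.png")
z(b,195,240,220,170,3.6,"pics/s_p.png")
```

```text
(no output)
```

View pics/t_b.png

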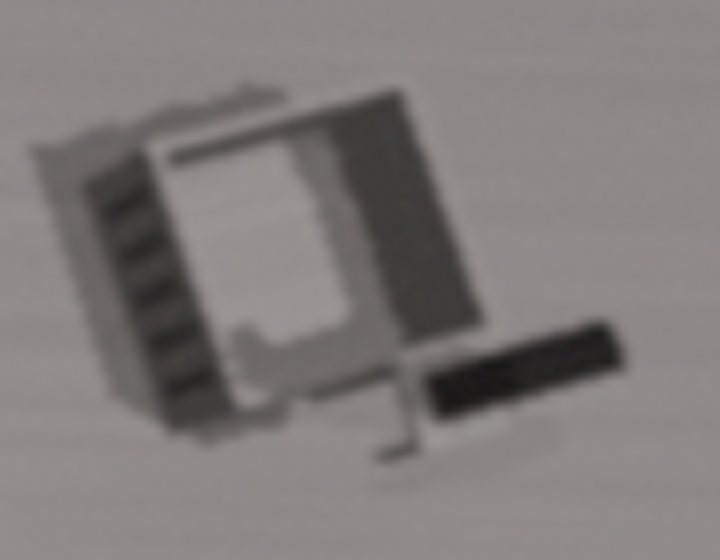

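View pics/t_p.png

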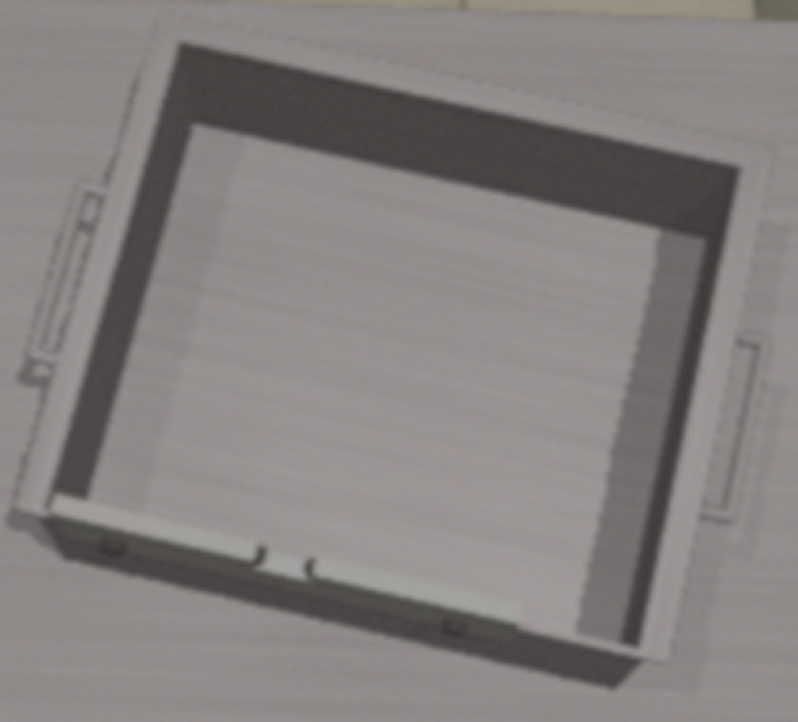

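View pics/s_b.png

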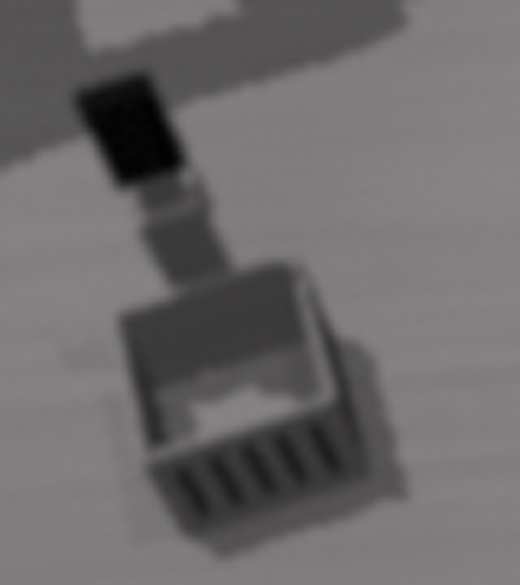

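View pics/s_p.png

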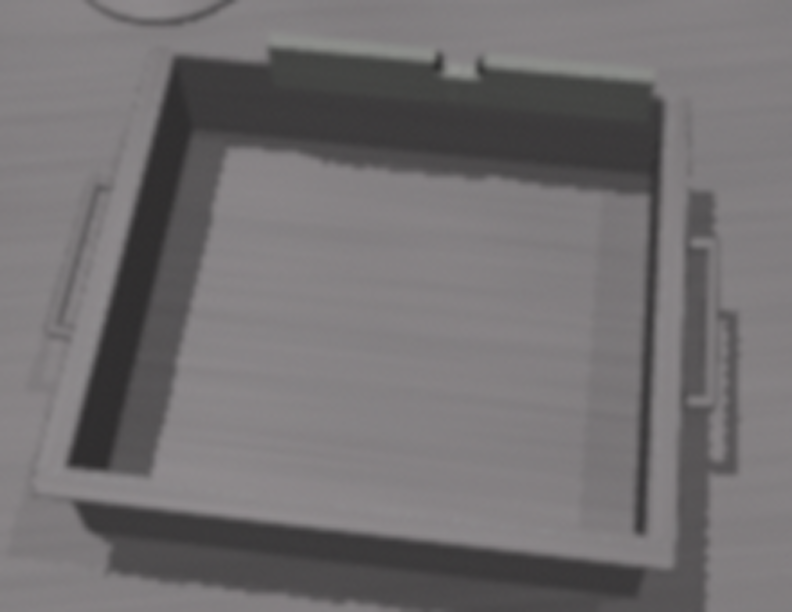

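```bash
cat > h.py <<'E'
import numpy as np,cv2
from scipy.optimize import least_squares
from scipy.spatial.transform import Rotation as R
from rig import robot
def proj(n,P):
    c=robot.get_calibration(n);P=np.atleast_2d(P)
    q=R.from_rotvec(c["attitude"]).inv().apply(P-c["origin"])
    return np.c_[c["cx"]+c["fx"]*q[:,0]/-q[:,2], c["cy"]-c["fy"]*q[:,1]/-q[:,2]]
def ray(n,uv,z):
    c=robot.get_calibration(n);u,v=uv
    d=R.from_rotvec(c["attitude"]).apply([(u-c["cx"])/c["fx"],-(v-c["cy"])/c["fy"],-1]);o=c["origin"]
    return o+d*(z-o[2])/d[2]
def T(p,P):
    P=np.atleast_2d(P);c,s=np.cos(p[2]),np.sin(p[2])
    return np.c_[p[0]+c*P[:,0]-s*P[:,1],p[1]+s*P[:,0]+c*P[:,1],P[:,2]]
E
python3 - <<'E'
from h import *
t=lambda x,y:(x/3.8+225,y/3.8+70)
s=lambda x,y:(x/3.6+195,y/3.6+240)
m=1000
def show(name,n,uv,z): print(name,n,(ray(n,uv,z)*m).round(1)[:2])
# strip z=.12
for nm,a in dict(Lfar=(55,493),Lnear=(50,515),Rfar=(522,605),Rnear=(518,628),nL=(262,548),nR=(310,562)).items(): show(nm,"top",t(*a),.12)
for nm,a in dict(Lnear=(655,69),Rnear=(270,36),Rfar=(270,47),Lfar=(655,80),nR=(438,55),nL=(482,60)).items(): show(nm,"scene",s(*a),.12)
for nm,a in dict(iFL=(180,42),iFR=(740,165),oFL=(160,15),oFR=(775,145),oNR=(665,660),iNR=(625,645),oNL=(10,513)).items(): show(nm,"top",t(*a),.095)
for nm,a in dict(fFL=(192,123),fFR=(706,238)).items(): show(nm,"top",t(*a),.004)
for nm,a in dict(iFR=(68,467),iFL=(638,535),oFR=(38,490),oFL=(672,567),iNR=(178,55)).items(): show(nm,"scene",s(*a),.095)
tb=lambda x,y:(x/8+445,y/8+220); sb=lambda x,y:(x/6.5+130,y/6.5+215)
for nm,a in dict(lug1=(425,378),lug2=(610,322),lug3=(625,365),lug4=(438,418)).items(): show(nm,"top",tb(*a),.156)
for nm,a in dict(lug1=(78,95),lug2=(150,73),).items(): show(nm,"scene",sb(*a),.156)
for nm,a in dict(c1=(148,148),c2=(402,90),c3=(485,325),c4=(232,410)).items(): show(nm,"top",tb(*a),.055)
for nm,a in dict(c1=(120,318),c2=(300,262),c3=(340,395),c4=(150,462)).items(): show(nm,"scene",sb(*a),.055)
E
```

```text
Lfar top [598.7 142.9]
Lnear top [587.3 144.6]
Rfar top [550.  -91.1]
Rnear top [538.3 -89.3]
nL top [574.2  38.3]
nR top [568.   14.2]
Lnear scene [590.2 143. ]
Rnear scene [544.7 -91.6]
Rfar scene [553.  -91.7]
Lfar scene [598.2 141.7]
nR scene [568.2  11.6]
nL scene [574.3  38.3]
iFL top [863.7  97.7]
iFR top [ 802.6 -207.2]
oFL top [879.5 109.5]
oFR top [ 815.1 -226.2]
oNR top [ 529.9 -166.4]
iNR top [ 536.9 -146.1]
oNL top [594.4 169.9]
fFL top [865.   99.1]
fFR top [ 802.8 -208.2]
iFR scene [ 801.7 -207.7]
iFL scene [863.4  92.1]
oFR scene [ 813.1 -223. ]
oFL scene [881.2 107. ]
iNR scene [ 536.5 -152.3]
lug1 top [ 481.9 -327.8]
lug2 top [ 495.9 -369.3]
lug3 top [ 486.4 -372.1]
lug4 top [ 473.1 -330.2]
lug1 scene [ 489.5 -372.5]
lug2 scene [ 482. -349.]
c1 top [ 553.2 -302.1]
c2 top [ 570.6 -367. ]
c3 top [ 511.2 -385. ]
c4 top [ 487.4 -321. ]
c1 scene [ 513.3 -385.8]
c2 scene [ 494.  -322.5]
c3 scene [ 553.8 -302.1]
c4 scene [ 576.1 -366.6]
```

```bash
cat >> h.py <<'E'
def axes():
    s=robot.read_state();M=R.from_rotvec(s["ee_rot"]).as_matrix();return s,M
def goto(x,y,z,th):
    s,M=axes();j=M[:,0];cur=np.arctan2(j[1],j[0])
    d=(th-cur+np.pi/2)%np.pi-np.pi/2     # world ccw
    sh=M.T@(np.array([x,y,z])-s["eef_pos"])
    print("t",s["time_s"].__round__(2) if hasattr(s["time_s"],'__round__') else s["time_s"],"jawang",round(cur,4),"toolY",M[:,1].round(3),"pos",(s["eef_pos"]*1000).round(1))
    print("shift mm",(sh*1000).round(1),"yaw",round(d*np.sign(M[2,1]),4),"F",s["force"].round(1),"w",round(s["gripper_width"]*1000,1))
E
python3 - <<'E'
from h import *
goto(.489,-.358,.215,.30)
# verify overlay of basket fit
b=[.533,-.344,.30]
ob=T(b,[(-.052,-.013,.156),(-.052,.013,.156),(-.040,-.013,.156),(-.040,.013,.156),(-.04,-.013,.11),(-.04,.013,.11),(.035,.035,.055),(.035,-.035,.055),(-.035,-.035,.055),(-.035,.035,.055)])
for n,f in(("top",lambda p:(p-[445,220])*8),("scene",lambda p:(p-[130,215])*6.5)):
    im=cv2.imread("pics/t_b.png" if n=="top" else "pics/s_b.png")
    for q in f(proj(n,ob)): cv2.circle(im,tuple(int(v) for v in q),4,(0,0,255),1)
    cv2.imwrite(f"pics/ov_{n}.png",im)
E
```

```text
t 0.1 jawang -1.223 toolY [-0.     0.001 -1.   ] pos [ 230.  -634.4  218. ]
shift mm [-171.6    3.2  337.7] yaw -1.523 F [ 0.2  0.  -0.4] w 92.9
```

View pics/ov_top.png

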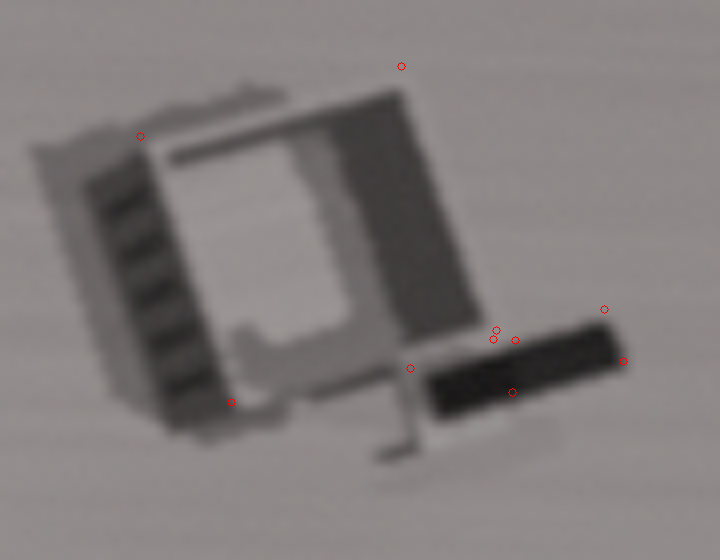

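View pics/ov_scene.png

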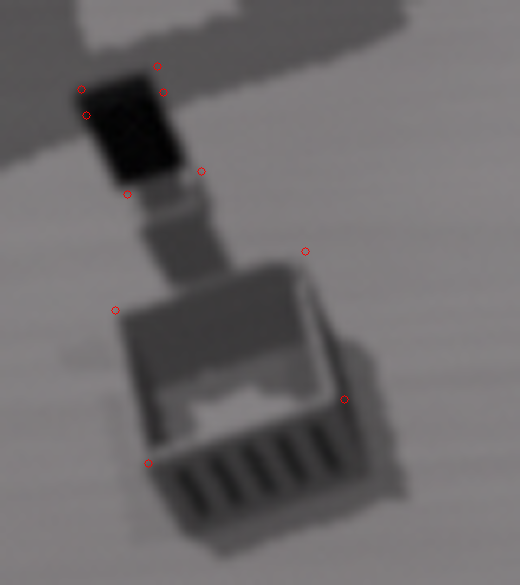

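Call:
carry_out --commands '[{"yaw":-0.12,"gripper":-1},{"yaw":-0.12},{"yaw":-0.12},{"yaw":-0.12},{"yaw":-0.12},{"yaw":-0.12},{"yaw":-0.12},{"yaw":-0.12}]' --newtons 50

```text
schema error: expected keys gripper, xyz, yaw
```

Call:
carry_out --commands '[{"yaw":-0.12},{"yaw":-0.12},{"yaw":-0.12},{"yaw":-0.12},{"yaw":-0.073},{},{}]'

```text
schema error: expected keys gripper, xyz, yaw
```

```bash
python3 -c "
from h import *
goto(.487,-.358,.215,.29)"
```

```text
t 0.1 jawang -1.223 toolY [-0.     0.001 -1.   ] pos [ 230.  -634.4  218. ]
shift mm [-172.3    3.2  335.9] yaw -1.513 F [ 0.2  0.  -0.4] w 92.9
```

Call:
carry_out --commands '[{"yaw":-0.12,"gripper":-1,"xyz":[0,0,0]},{"yaw":-0.12,"gripper":-1,"xyz":[0,0,0]},{"yaw":-0.12,"gripper":-1,"xyz":[0,0,0]},{"yaw":-0.12,"gripper":-1,"xyz":[0,0,0]},{"yaw":-0.12,"gripper":-1,"xyz":[0,0,0]},{"yaw":-0.12,"gripper":-1,"xyz":[0,0,0]},{"yaw":-0.12,"gripper":-1,"xyz":[0,0,0]},{"yaw":-0.12,"gripper":-1,"xyz":[0,0,0]}]' --newtons 50

```text
time_s: 0.77
eef_pos: [0.23, -0.6345, 0.2182]
ee_rot: [-1.561, 0.202, -0.202]
force: [0.4, -0.1, 0.1]
gripper_width: 0.093
```

Call:
carry_out --commands '[{"yaw":-0.12,"gripper":-1,"xyz":[0,0,0]},{"yaw":-0.12,"gripper":-1,"xyz":[0,0,0]},{"yaw":-0.12,"gripper":-1,"xyz":[0,0,0]},{"yaw":-0.12,"gripper":-1,"xyz":[0,0,0]},{"yaw":-0.073,"gripper":-1,"xyz":[0,0,0]},{"yaw":0,"gripper":-1,"xyz":[0,0,0]},{"yaw":0,"gripper":-1,"xyz":[0,0,0]}]'

```text
time_s: 1.35
eef_pos: [0.23, -0.6345, 0.2183]
ee_rot: [-1.559, -0.225, 0.226]
force: [1.4, 0.3, 0.1]
gripper_width: 0.0928
```

```bash
python3 -c "
from h import *
goto(.487,-.358,.215,.29)"
```

```text
t 1.35 jawang 0.2873 toolY [-0.  0. -1.] pos [ 230.  -634.5  218.3]
shift mm [324.8   3.4 192.3] yaw -0.0027 F [1.4 0.3 0.1] w 92.8
```

Call:
carry_out --commands '[{"yaw":0,"gripper":-1,"xyz":[30,0,18]},{"yaw":0,"gripper":-1,"xyz":[30,0,18]},{"yaw":0,"gripper":-1,"xyz":[30,0,18]},{"yaw":0,"gripper":-1,"xyz":[30,0,18]},{"yaw":0,"gripper":-1,"xyz":[30,0,18]},{"yaw":0,"gripper":-1,"xyz":[30,0,18]},{"yaw":0,"gripper":-1,"xyz":[30,0,18]},{"yaw":0,"gripper":-1,"xyz":[30,0,18]}]'

```text
time_s: 2.02
eef_pos: [0.4197, -0.4265, 0.2187]
ee_rot: [-1.559, -0.225, 0.225]
force: [0.5, 0.3, -1.3]
gripper_width: 0.0931
```

Call:
carry_out --commands '[{"yaw":0,"gripper":-1,"xyz":[30,0,18]},{"yaw":0,"gripper":-1,"xyz":[30,0,18]},{"yaw":0,"gripper":-1,"xyz":[25,3,12]},{"yaw":0,"gripper":-1,"xyz":[0,0,0]},{"yaw":0,"gripper":-1,"xyz":[0,0,0]},{"yaw":0,"gripper":-1,"xyz":[0,0,0]}]'

```text
time_s: 2.52
eef_pos: [0.4864, -0.3579, 0.2156]
ee_rot: [-1.559, -0.226, 0.227]
force: [0.8, 0.2, -0.5]
gripper_width: 0.0928
```

```bash
python3 -c "
from h import *
goto(.487,-.358,.115,.29)
a=robot.camera('scene')[190:300,90:230];cv2.imwrite('pics/a1.png',cv2.resize(a[:,:,::-1],None,fx=5,fy=5))
a=robot.camera('top')[210:300,430:560];cv2.imwrite('pics/a2.png',cv2.resize(a[:,:,::-1],None,fx=5,fy=5))
"
```

```text
t 2.52 jawang 0.2885 toolY [-0. -0. -1.] pos [ 486.4 -357.9  215.6]
shift mm [  0.6 100.6  -0.3] yaw -0.0015 F [ 0.8  0.2 -0.5] w 92.8
```

View pics/a1.png

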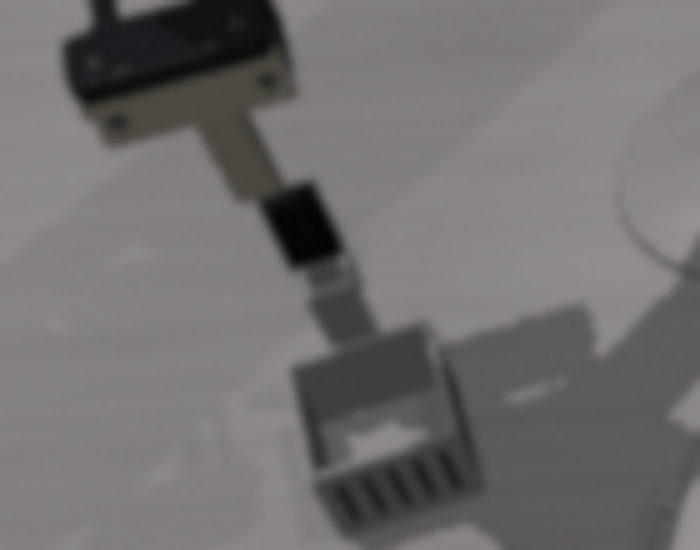

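View pics/a2.png

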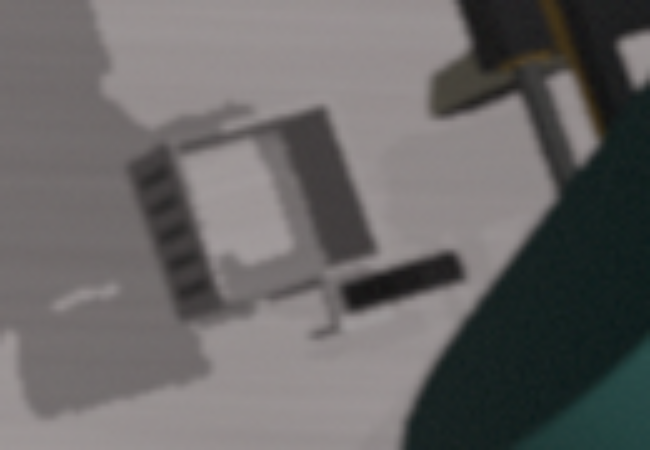

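The gripper stands above the lug, with the jaws across its thickness and the finger lined up with the lug at (300,225) in the crop. Going down.

Call:
carry_out --commands '[{"yaw":0,"gripper":-1,"xyz":[0,20,0]},{"yaw":0,"gripper":-1,"xyz":[0,20,0]},{"yaw":0,"gripper":-1,"xyz":[0,20,0]},{"yaw":0,"gripper":-1,"xyz":[0,20,0]},{"yaw":0,"gripper":-1,"xyz":[0,15,0]},{"yaw":0,"gripper":-1,"xyz":[0,5,0]},{"yaw":0,"gripper":-1,"xyz":[0,0,0]},{"yaw":0,"gripper":-1,"xyz":[0,0,0]}]'

```text
time_s: 3.28
eef_pos: [0.4866, -0.3581, 0.1165]
ee_rot: [-1.559, -0.227, 0.227]
force: [-0.4, 0.4, 0.7]
gripper_width: 0.093
```

Call:
carry_out --commands '[{"yaw":0,"gripper":1,"xyz":[0,0,0]},{"yaw":0,"gripper":1,"xyz":[0,0,0]},{"yaw":0,"gripper":1,"xyz":[0,0,0]},{"yaw":0,"gripper":1,"xyz":[0,0,0]},{"yaw":0,"gripper":1,"xyz":[0,0,0]},{"yaw":0,"gripper":1,"xyz":[0,0,0]},{"yaw":0,"gripper":1,"xyz":[0,0,0]},{"yaw":0,"gripper":1,"xyz":[0,0,0]}]'

```text
time_s: 3.95
eef_pos: [0.4866, -0.3577, 0.1156]
ee_rot: [-1.559, -0.228, 0.228]
force: [0.4, 0.0, -1.1]
gripper_width: 0.0442
```

Call:
carry_out --commands '[{"yaw":0,"gripper":1,"xyz":[0,0,0]},{"yaw":0,"gripper":1,"xyz":[0,0,0]},{"yaw":0,"gripper":1,"xyz":[0,0,0]},{"yaw":0,"gripper":1,"xyz":[0,0,0]}]'

```text
time_s: 4.28
eef_pos: [0.4866, -0.3577, 0.1156]
ee_rot: [-1.559, -0.228, 0.228]
force: [0.0, -0.2, 0.6]
gripper_width: 0.0173
```

```bash
python3 -c "
from h import *
goto(.487,-.358,.285,.29)
a=robot.camera('scene')[190:300,90:230];cv2.imwrite('pics/a3.png',cv2.resize(a[:,:,::-1],None,fx=5,fy=5))
"
```

```text
t 4.28 jawang 0.2899 toolY [-0.  0. -1.] pos [ 486.6 -357.7  115.6]
shift mm [   0.3 -169.4   -0.4] yaw -0.0001 F [ 0.  -0.2  0.6] w 17.3
```

View pics/a3.png

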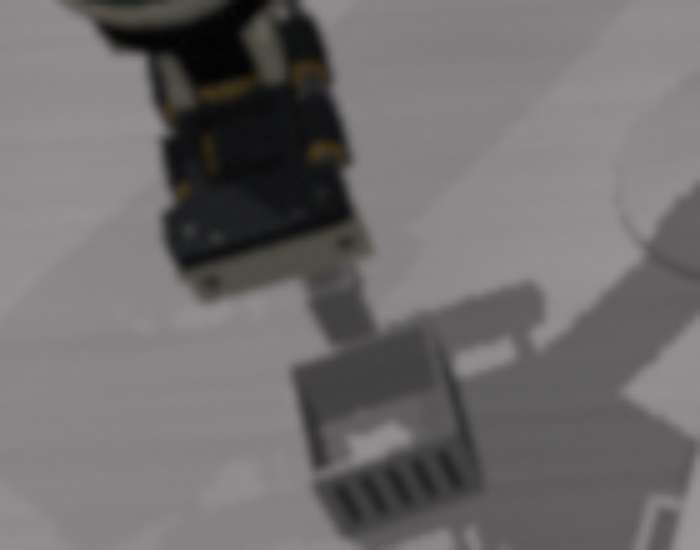

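Still closing (17.3 mm against a 12 mm lug), so I'll wait a little longer and then lift.

Call:
carry_out --commands '[{"yaw":0,"gripper":1,"xyz":[0,0,0]},{"yaw":0,"gripper":1,"xyz":[0,0,0]},{"yaw":0,"gripper":1,"xyz":[0,0,0]},{"yaw":0,"gripper":1,"xyz":[0,0,0]},{"yaw":0,"gripper":1,"xyz":[0,0,0]},{"yaw":0,"gripper":1,"xyz":[0,0,0]}]'

```text
time_s: 4.83
eef_pos: [0.4865, -0.3576, 0.1156]
ee_rot: [-1.559, -0.228, 0.228]
force: [-0.9, 0.8, -0.7]
gripper_width: 0.0115
```

Call:
carry_out --commands '[{"yaw":0,"gripper":1,"xyz":[0,-5,0]},{"yaw":0,"gripper":1,"xyz":[0,-10,0]},{"yaw":0,"gripper":1,"xyz":[0,-15,0]},{"yaw":0,"gripper":1,"xyz":[0,-20,0]},{"yaw":0,"gripper":1,"xyz":[0,-20,0]},{"yaw":0,"gripper":1,"xyz":[0,-20,0]},{"yaw":0,"gripper":1,"xyz":[0,-20,0]},{"yaw":0,"gripper":1,"xyz":[0,-20,0]}]'

```text
time_s: 5.5
eef_pos: [0.4866, -0.3576, 0.2484]
ee_rot: [-1.56, -0.228, 0.227]
force: [-0.5, 0.4, -3.3]
gripper_width: 0.012
```

Call:
carry_out --commands '[{"yaw":0.1,"gripper":1,"xyz":[0,-20,0]},{"yaw":0.1,"gripper":1,"xyz":[0,-10,0]},{"yaw":0.1,"gripper":1,"xyz":[0,0,0]},{"yaw":0.1,"gripper":1,"xyz":[0,0,0]},{"yaw":0.095,"gripper":1,"xyz":[0,0,0]},{"yaw":0,"gripper":1,"xyz":[0,0,0]},{"yaw":0,"gripper":1,"xyz":[0,0,0]}]'

```text
time_s: 6.08
eef_pos: [0.4866, -0.3577, 0.2769]
ee_rot: [-1.565, 0.158, -0.159]
force: [0.4, 0.2, -3.0]
gripper_width: 0.0113
```

```bash
python3 -c "
from h import *
th=-.205
rim=np.array([.570-.0257*.2036,.026-.0257*.979]); st=rim+(-.058)*np.array([.2036,.979]);print(rim,st)
goto(st[0],st[1],.270,th)
for n in ('scene','top'): cv2.imwrite('pics/b_%s.png'%n,robot.camera(n)[:,:,::-1])
"
```

```text
[0.56476748 0.0008397 ] [ 0.55295868 -0.0559423 ]
t 6.08 jawang -0.202 toolY [ 0.001 -0.001 -1.   ] pos [ 486.6 -357.7  276.9]
shift mm [  4.5   6.7 308.9] yaw 0.003 F [ 0.4  0.2 -3. ] w 11.3
```

View pics/b_scene.png

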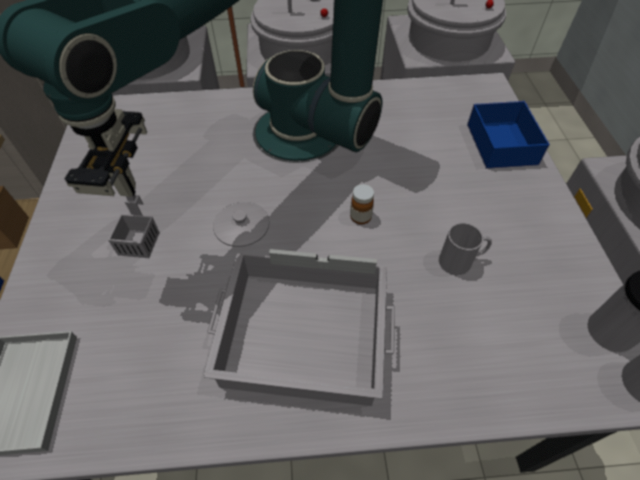

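View pics/b_top.png

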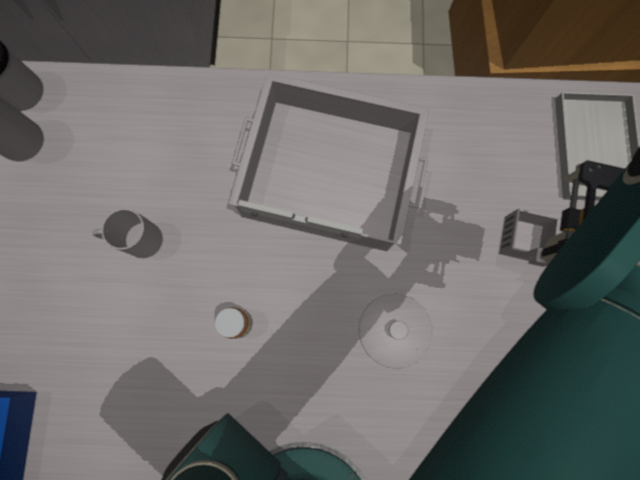

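The basket is held upright, with the jaws at 11.3 mm and about 3 N of weight. Moving above rim_start.

Call:
carry_out --commands '[{"yaw":0,"gripper":1,"xyz":[0,0,15]},{"yaw":0,"gripper":1,"xyz":[0,0,25]},{"yaw":0,"gripper":1,"xyz":[0,0,30]},{"yaw":0,"gripper":1,"xyz":[0,0,30]},{"yaw":0,"gripper":1,"xyz":[0,0,30]},{"yaw":0,"gripper":1,"xyz":[0,0,30]},{"yaw":0,"gripper":1,"xyz":[0,0,30]},{"yaw":0,"gripper":1,"xyz":[0,0,30]}]'

```text
time_s: 6.85
eef_pos: [0.5313, -0.1401, 0.276]
ee_rot: [-1.565, 0.159, -0.16]
force: [1.4, 0.4, -2.6]
gripper_width: 0.0118
```

Call:
carry_out --commands '[{"yaw":0,"gripper":1,"xyz":[2,0,30]},{"yaw":0,"gripper":1,"xyz":[2,0,25]},{"yaw":0,"gripper":1,"xyz":[0,0,20]},{"yaw":0,"gripper":1,"xyz":[0,0,10]},{"yaw":0,"gripper":1,"xyz":[0,0,4]},{"yaw":0,"gripper":1,"xyz":[0,0,0]},{"yaw":0,"gripper":1,"xyz":[0,0,0]},{"yaw":0,"gripper":1,"xyz":[0,0,0]}]'

```text
time_s: 7.52
eef_pos: [0.5532, -0.0568, 0.2757]
ee_rot: [-1.565, 0.162, -0.161]
force: [-0.2, -0.6, -3.7]
gripper_width: 0.0116
```

```bash
cat > look.py <<'E'
import sys
from h import *
k=sys.argv[1]
a=robot.camera('scene')[200:310,200:330];cv2.imwrite(f'pics/{k}_s.png',cv2.resize(a[:,:,::-1],None,fx=5.4,fy=5.4,interpolation=2))
a=robot.camera('top')[140:260,260:420];cv2.imwrite(f'pics/{k}_t.png',cv2.resize(a[:,:,::-1],None,fx=5,fy=5,interpolation=2))
E
python3 -c "
from h import *
goto(.553,-.056,.270,-.205)";python3 look.py c
```

```text
t 7.52 jawang -0.2057 toolY [-0. -0. -1.] pos [553.2 -56.8 275.7]
shift mm [-0.4  5.7  0.8] yaw -0.0007 F [-0.2 -0.6 -3.7] w 11.6
```

View pics/c_s.png

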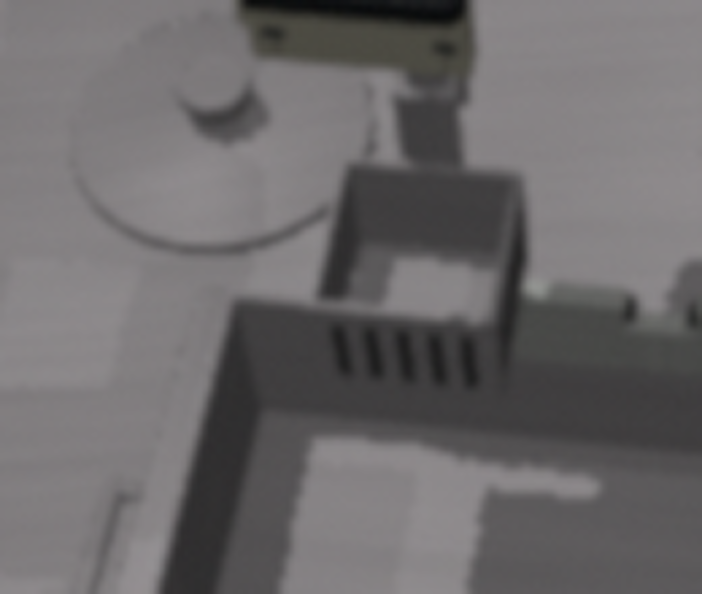

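View pics/c_t.png

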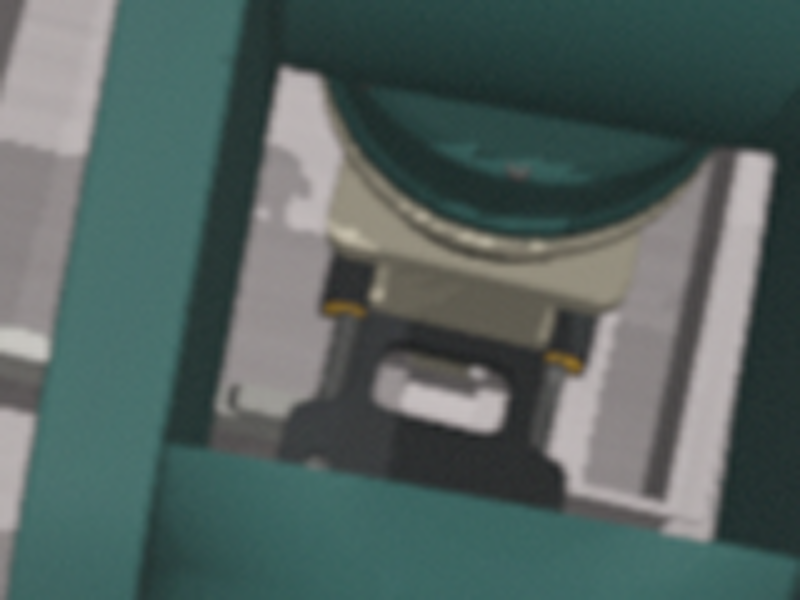

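```bash
python3 -c "
from h import *
z=.2155
f=lambda x,y:(x/5.4+200,y/5.4+200)
th=-.205
for a in ((350,165),(522,177),(320,300),(500,322)):
    p=ray('scene',f(*a),z)[:2]-[.5532,-.0568]
    print((1000*np.array([p@[np.cos(th),np.sin(th)],p@[-np.sin(th),np.cos(th)]])).round(1))
"
```

```text
[ 17.3 -34.1]
[15.4 31.6]
[ 79.7 -33.1]
[81.5 33.6]
```

Call:
carry_out --commands '[{"yaw":0,"gripper":1,"xyz":[0,10,0]},{"yaw":0,"gripper":1,"xyz":[0,15,0]},{"yaw":0,"gripper":1,"xyz":[0,15,0]},{"yaw":0,"gripper":1,"xyz":[0,15,0]},{"yaw":0,"gripper":1,"xyz":[0,15,0]},{"yaw":0,"gripper":1,"xyz":[0,15,0]},{"yaw":0,"gripper":1,"xyz":[0,10,0]},{"yaw":0,"gripper":1,"xyz":[0,3,0]}]'

```text
time_s: 8.28
eef_pos: [0.5527, -0.0558, 0.1751]
ee_rot: [-1.565, 0.163, -0.159]
force: [-0.5, 0.9, -3.0]
gripper_width: 0.0113
```

```bash
python3 -c "
from h import *
goto(.553,-.056,.146,-.205)";python3 look.py d
```

```text
t 8.28 jawang -0.2049 toolY [-0.003  0.    -1.   ] pos [552.7 -55.8 175.1]
shift mm [ 0.4 29.1 -0.1] yaw 0.0001 F [-0.5  0.9 -3. ] w 11.3
```

View pics/d_s.png

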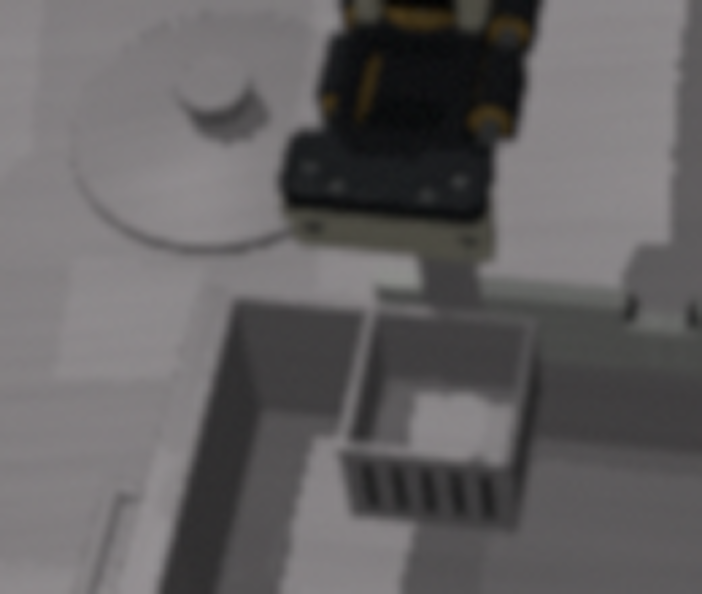

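View pics/d_t.png

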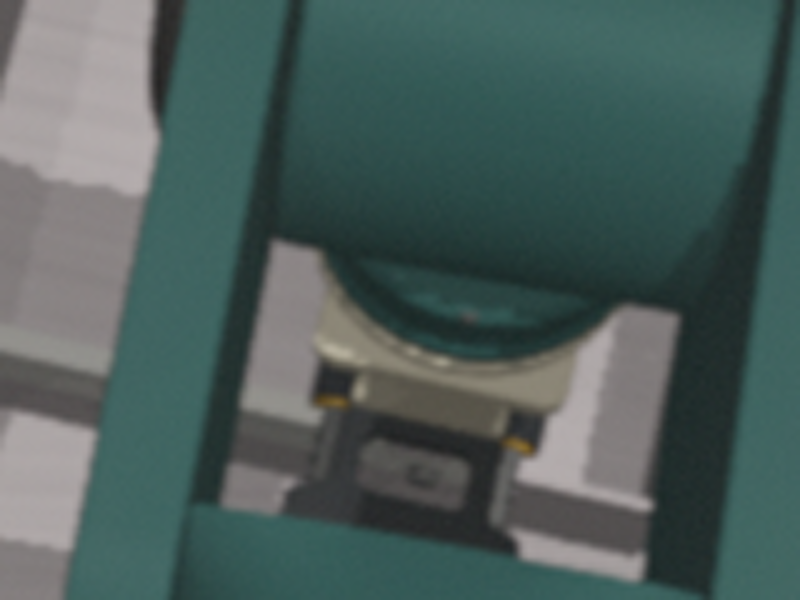

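Call:
carry_out --commands '[{"yaw":0,"gripper":1,"xyz":[0,3,0]},{"yaw":0,"gripper":1,"xyz":[0,3,0]},{"yaw":0,"gripper":1,"xyz":[0,3,0]},{"yaw":0,"gripper":1,"xyz":[0,0,0]}]'

```text
time_s: 8.72
eef_pos: [0.5533, -0.0559, 0.1683]
ee_rot: [-1.565, 0.161, -0.161]
force: [-0.3, 0.0, -3.5]
gripper_width: 0.0122
```

Call:
carry_out --commands '[{"yaw":0,"gripper":1,"xyz":[0,3,0]},{"yaw":0,"gripper":1,"xyz":[0,3,0]},{"yaw":0,"gripper":1,"xyz":[0,3,0]},{"yaw":0,"gripper":1,"xyz":[0,0,0]},{"yaw":0,"gripper":1,"xyz":[0,0,0]}]'

```text
time_s: 9.13
eef_pos: [0.5533, -0.056, 0.1594]
ee_rot: [-1.565, 0.161, -0.161]
force: [-0.1, -0.5, -3.9]
gripper_width: 0.012
```

```bash
python3 -c "
from h import *
goto(.553,-.056,.146,-.205)";python3 look.py e
```

```text
t 9.13 jawang -0.205 toolY [-0.  0. -1.] pos [553.3 -56.  159.4]
shift mm [-0.3 13.4 -0.1] yaw -0.0 F [-0.1 -0.5 -3.9] w 12.0
```

View pics/e_s.png

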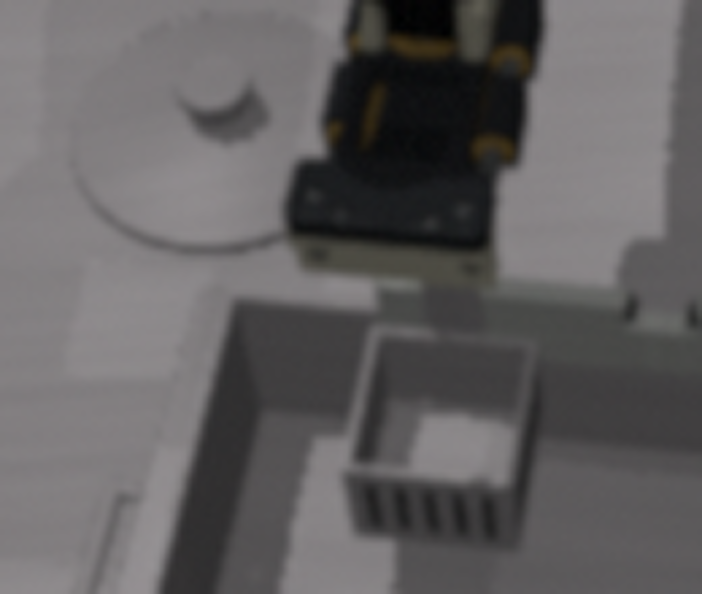

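Call:
carry_out --commands '[{"yaw":0,"gripper":1,"xyz":[0,3,0]},{"yaw":0,"gripper":1,"xyz":[0,3,0]},{"yaw":0,"gripper":1,"xyz":[0,3,0]},{"yaw":0,"gripper":1,"xyz":[0,2,0]},{"yaw":0,"gripper":1,"xyz":[0,0,0]},{"yaw":0,"gripper":1,"xyz":[0,0,0]}]'

```text
time_s: 9.73
eef_pos: [0.5533, -0.0559, 0.1484]
ee_rot: [-1.565, 0.161, -0.161]
force: [-0.2, -0.1, -3.4]
gripper_width: 0.0119
```

Call:
carry_out --commands '[{"yaw":0,"gripper":1,"xyz":[0,1,0]},{"yaw":0,"gripper":1,"xyz":[0,0,0]},{"yaw":0,"gripper":1,"xyz":[0,0,0]}]'

```text
time_s: 9.98
eef_pos: [0.5534, -0.0559, 0.1477]
ee_rot: [-1.565, 0.161, -0.161]
force: [-1.2, -0.5, -3.7]
gripper_width: 0.0118
```

Call:
carry_out --commands '[{"yaw":0,"gripper":1,"xyz":[0,0.5,0]},{"yaw":0,"gripper":1,"xyz":[0,0,0]},{"yaw":0,"gripper":1,"xyz":[0,0,0]}]'

```text
time_s: 10.23
eef_pos: [0.5534, -0.056, 0.1472]
ee_rot: [-1.565, 0.161, -0.161]
force: [0.5, -0.4, -3.4]
gripper_width: 0.012
```

Call:
carry_out --commands '[{"yaw":0,"gripper":1,"xyz":[0,0.5,0]},{"yaw":0,"gripper":1,"xyz":[0,0,0]},{"yaw":0,"gripper":1,"xyz":[0,0,0]}]'

```text
time_s: 10.48
eef_pos: [0.5534, -0.056, 0.1466]
ee_rot: [-1.565, 0.161, -0.161]
force: [-0.2, 0.1, -3.1]
gripper_width: 0.0116
```

Call:
carry_out --commands '[{"yaw":0,"gripper":1,"xyz":[0,0.5,0]},{"yaw":0,"gripper":1,"xyz":[0,0,0]},{"yaw":0,"gripper":1,"xyz":[0,0,0]}]'

```text
time_s: 10.73
eef_pos: [0.5534, -0.0559, 0.1461]
ee_rot: [-1.565, 0.161, -0.161]
force: [0.1, 0.4, -3.6]
gripper_width: 0.0119
```

Call:
carry_out --commands '[{"yaw":0,"gripper":1,"xyz":[0,0.5,0]},{"yaw":0,"gripper":1,"xyz":[0,0,0]},{"yaw":0,"gripper":1,"xyz":[0,0,0]}]'

```text
time_s: 10.98
eef_pos: [0.5534, -0.056, 0.1456]
ee_rot: [-1.565, 0.161, -0.161]
force: [-0.3, -0.0, -4.0]
gripper_width: 0.0117
```

Call:
carry_out --commands '[{"yaw":0,"gripper":1,"xyz":[0,0.5,0]},{"yaw":0,"gripper":1,"xyz":[0,0,0]},{"yaw":0,"gripper":1,"xyz":[0,0,0]}]'

```text
time_s: 11.23
eef_pos: [0.5534, -0.0559, 0.1451]
ee_rot: [-1.565, 0.161, -0.161]
force: [-0.3, -0.3, -3.4]
gripper_width: 0.0118
```

Call:
carry_out --commands '[{"yaw":0,"gripper":1,"xyz":[0,0.5,0]},{"yaw":0,"gripper":1,"xyz":[0,0,0]},{"yaw":0,"gripper":1,"xyz":[0,0,0]}]'

```text
time_s: 11.48
eef_pos: [0.5534, -0.056, 0.1446]
ee_rot: [-1.565, 0.161, -0.161]
force: [-0.3, 0.4, -3.1]
gripper_width: 0.0117
```

Call:
carry_out --commands '[{"yaw":0,"gripper":1,"xyz":[0,0.5,0]},{"yaw":0,"gripper":1,"xyz":[0,0,0]},{"yaw":0,"gripper":1,"xyz":[0,0,0]}]'

```text
time_s: 11.73
eef_pos: [0.5534, -0.0559, 0.1443]
ee_rot: [-1.565, 0.161, -0.161]
force: [-0.8, 0.5, -1.8]
gripper_width: 0.0119
```

Call:
carry_out --commands '[{"yaw":0,"gripper":1,"xyz":[0,0.5,0]},{"yaw":0,"gripper":1,"xyz":[0,0,0]},{"yaw":0,"gripper":1,"xyz":[0,0,0]}]'

```text
time_s: 11.98
eef_pos: [0.5535, -0.056, 0.1439]
ee_rot: [-1.565, 0.161, -0.161]
force: [-1.6, 0.4, 1.4]
gripper_width: 0.0117
```

Contact at TCP z of about 144 mm, with roughly 5 N on the strip. Sliding towards +y.

Call:
carry_out --commands '[{"yaw":0,"gripper":1,"xyz":[0,0,1]},{"yaw":0,"gripper":1,"xyz":[0,0,2]},{"yaw":0,"gripper":1,"xyz":[0,0,2]},{"yaw":0,"gripper":1,"xyz":[0,0,2]},{"yaw":0,"gripper":1,"xyz":[0,0,2]},{"yaw":0,"gripper":1,"xyz":[0,0,2]},{"yaw":0,"gripper":1,"xyz":[0,0,2]},{"yaw":0,"gripper":1,"xyz":[0,0,2]}]'

```text
time_s: 12.65
eef_pos: [0.5565, -0.0411, 0.1437]
ee_rot: [-1.565, 0.161, -0.161]
force: [0.7, -3.7, 3.3]
gripper_width: 0.0119
```

Call:
carry_out --commands '[{"yaw":0,"gripper":1,"xyz":[0,0,2]},{"yaw":0,"gripper":1,"xyz":[0,0,2]},{"yaw":0,"gripper":1,"xyz":[0,0,2]},{"yaw":0,"gripper":1,"xyz":[0,0,2]},{"yaw":0,"gripper":1,"xyz":[0,0,2]},{"yaw":0,"gripper":1,"xyz":[0,0,2]},{"yaw":0,"gripper":1,"xyz":[0,0,2]},{"yaw":0,"gripper":1,"xyz":[0,0,2]}]'

```text
time_s: 13.32
eef_pos: [0.5598, -0.0254, 0.1437]
ee_rot: [-1.565, 0.161, -0.161]
force: [-0.8, -3.5, 2.8]
gripper_width: 0.0117
```

Call:
carry_out --commands '[{"yaw":0,"gripper":1,"xyz":[0,0,2]},{"yaw":0,"gripper":1,"xyz":[0,0,2]},{"yaw":0,"gripper":1,"xyz":[0,0,2]},{"yaw":0,"gripper":1,"xyz":[0,0,2]},{"yaw":0,"gripper":1,"xyz":[0,0,2]},{"yaw":0,"gripper":1,"xyz":[0,0,2]},{"yaw":0,"gripper":1,"xyz":[0,0,2]},{"yaw":0,"gripper":1,"xyz":[0,0,2]}]'

```text
time_s: 13.98
eef_pos: [0.563, -0.0098, 0.1436]
ee_rot: [-1.565, 0.161, -0.161]
force: [-1.7, -3.8, 3.9]
gripper_width: 0.0118
```

Call:
carry_out --commands '[{"yaw":0,"gripper":1,"xyz":[0,0,2]},{"yaw":0,"gripper":1,"xyz":[0,0,2]},{"yaw":0,"gripper":1,"xyz":[0,0,2]},{"yaw":0,"gripper":1,"xyz":[0,0,2]},{"yaw":0,"gripper":1,"xyz":[0,0,2]},{"yaw":0,"gripper":1,"xyz":[0,0,2]},{"yaw":0,"gripper":1,"xyz":[0,0,2]},{"yaw":0,"gripper":1,"xyz":[0,0,2]}]'

```text
time_s: 14.65
eef_pos: [0.5663, 0.0059, 0.1437]
ee_rot: [-1.565, 0.161, -0.161]
force: [-1.0, -3.2, 4.3]
gripper_width: 0.0114
```

Call:
carry_out --commands '[{"yaw":0,"gripper":1,"xyz":[0,0,2]},{"yaw":0,"gripper":1,"xyz":[0,0,2]},{"yaw":0,"gripper":1,"xyz":[0,0,2]},{"yaw":0,"gripper":1,"xyz":[0,0,1]},{"yaw":0,"gripper":1,"xyz":[0,0,1]},{"yaw":0,"gripper":1,"xyz":[0,0,1]}]'

```text
time_s: 15.15
eef_pos: [0.5681, 0.0146, 0.1436]
ee_rot: [-1.565, 0.161, -0.161]
force: [-1.0, -4.3, 3.6]
gripper_width: 0.0115
```

```bash
python3 -c "
from h import *
goto(.570,.026,.144,-.205)"; python3 look.py f
```

```text
t 15.15 jawang -0.205 toolY [-0. -0. -1.] pos [568.1  14.6 143.6]
shift mm [-0.4 -0.4 11.5] yaw -0.0 F [-1.  -4.3  3.6] w 11.5
```

View pics/f_s.png

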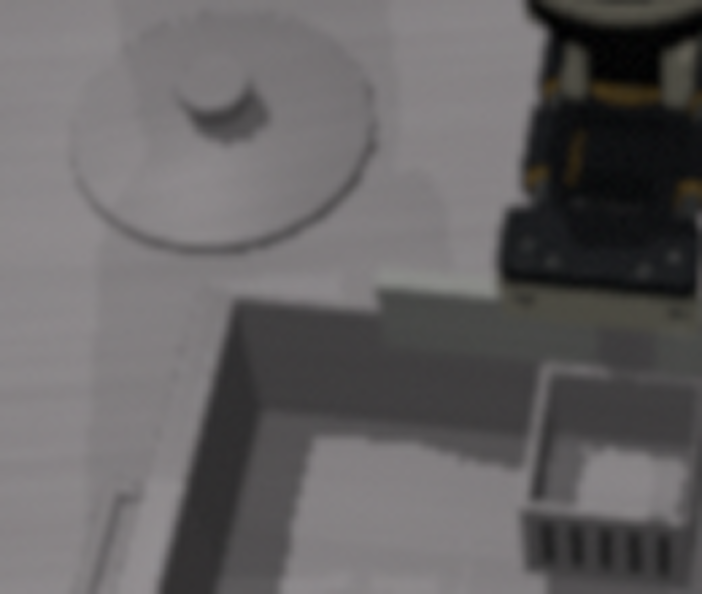

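Hook still riding on the strip, about 11 mm short of the expected notch centre. Continuing in 1 mm steps.

Call:
carry_out --commands '[{"yaw":0,"gripper":1,"xyz":[0,0,1]},{"yaw":0,"gripper":1,"xyz":[0,0,1]},{"yaw":0,"gripper":1,"xyz":[0,0,1]},{"yaw":0,"gripper":1,"xyz":[0,0,1]},{"yaw":0,"gripper":1,"xyz":[0,0,1]}]'

```text
time_s: 15.67
eef_pos: [0.5691, 0.0195, 0.1436]
ee_rot: [-1.565, 0.161, -0.161]
force: [-1.7, -3.2, 3.8]
gripper_width: 0.0114
```

Call:
carry_out --commands '[{"yaw":0,"gripper":1,"xyz":[0,0,1]},{"yaw":0,"gripper":1,"xyz":[0,0,1]},{"yaw":0,"gripper":1,"xyz":[0,0,0]}]'

```text
time_s: 15.92
eef_pos: [0.5695, 0.0216, 0.1436]
ee_rot: [-1.565, 0.161, -0.161]
force: [-0.2, -2.8, 3.0]
gripper_width: 0.0116
```

Call:
carry_out --commands '[{"yaw":0,"gripper":1,"xyz":[0,0,1]},{"yaw":0,"gripper":1,"xyz":[0,0,0]}]'

```text
time_s: 16.08
eef_pos: [0.5697, 0.0225, 0.1436]
ee_rot: [-1.565, 0.161, -0.161]
force: [-0.7, -3.3, 2.2]
gripper_width: 0.0119
```

Call:
carry_out --commands '[{"yaw":0,"gripper":1,"xyz":[0,0,1]},{"yaw":0,"gripper":1,"xyz":[0,0,0]}]'

```text
time_s: 16.25
eef_pos: [0.5699, 0.0239, 0.1434]
ee_rot: [-1.564, 0.161, -0.161]
force: [1.5, 2.2, -2.3]
gripper_width: 0.0117
```

Call:
carry_out --commands '[{"yaw":0,"gripper":1,"xyz":[0,0,1]},{"yaw":0,"gripper":1,"xyz":[0,0,1]},{"yaw":0,"gripper":1,"xyz":[0,0,0]}]'

```text
time_s: 16.5
eef_pos: [0.5701, 0.0256, 0.1431]
ee_rot: [-1.565, 0.162, -0.16]
force: [-0.5, 0.2, -3.8]
gripper_width: 0.0119
```

Call:
carry_out --commands '[{"yaw":0,"gripper":1,"xyz":[0,1,0]},{"yaw":0,"gripper":1,"xyz":[0,0,0]}]'

```text
time_s: 16.67
eef_pos: [0.5701, 0.0254, 0.1422]
ee_rot: [-1.565, 0.161, -0.16]
force: [0.6, 0.4, -3.8]
gripper_width: 0.012
```

Call:
carry_out --commands '[{"yaw":0,"gripper":1,"xyz":[0,1,0]},{"yaw":0,"gripper":1,"xyz":[0,0,0]}]'

```text
time_s: 16.83
eef_pos: [0.5702, 0.0253, 0.1413]
ee_rot: [-1.565, 0.161, -0.161]
force: [0.5, 0.0, -3.8]
gripper_width: 0.0117
```

Call:
carry_out --commands '[{"yaw":0,"gripper":1,"xyz":[0,1,0.5]},{"yaw":0,"gripper":1,"xyz":[0,0,0]},{"yaw":0,"gripper":1,"xyz":[0,0,0]}]'

```text
time_s: 17.08
eef_pos: [0.5705, 0.0259, 0.1408]
ee_rot: [-1.565, 0.161, -0.161]
force: [-0.2, 1.6, -1.6]
gripper_width: 0.0115
```

Call:
carry_out --commands '[{"yaw":0,"gripper":1,"xyz":[0,1,0]},{"yaw":0,"gripper":1,"xyz":[0,0,0]}]'

```text
time_s: 17.25
eef_pos: [0.5706, 0.0259, 0.14]
ee_rot: [-1.564, 0.16, -0.161]
force: [0.1, 1.9, 2.6]
gripper_width: 0.0115
```

Call:
carry_out --commands '[{"yaw":0,"gripper":1,"xyz":[0,0.5,0]},{"yaw":0,"gripper":1,"xyz":[0,0,0]}]'

```text
time_s: 17.42
eef_pos: [0.5706, 0.0259, 0.1396]
ee_rot: [-1.564, 0.16, -0.162]
force: [0.1, 1.9, 4.2]
gripper_width: 0.0119
```

Call:
carry_out --commands '[{"yaw":0,"gripper":1,"xyz":[0,0.5,0]},{"yaw":0,"gripper":1,"xyz":[0,0,0]}]'

```text
time_s: 17.58
eef_pos: [0.5707, 0.026, 0.1392]
ee_rot: [-1.564, 0.16, -0.162]
force: [0.1, 2.7, 6.2]
gripper_width: 0.012
```

Call:
carry_out --commands '[{"yaw":0,"gripper":1,"xyz":[0,0,0.5]},{"yaw":0,"gripper":1,"xyz":[0,0,0.3]},{"yaw":0,"gripper":1,"xyz":[0,0,0]}]'

```text
time_s: 17.83
eef_pos: [0.5707, 0.0268, 0.1388]
ee_rot: [-1.564, 0.161, -0.161]
force: [2.2, 4.1, 3.5]
gripper_width: 0.0118
```

Call:
carry_out --commands '[{"yaw":0,"gripper":1,"xyz":[0,0.5,0]},{"yaw":0,"gripper":1,"xyz":[0,0.5,0]},{"yaw":0,"gripper":1,"xyz":[0,0,0]}]'

```text
time_s: 18.08
eef_pos: [0.5706, 0.0268, 0.1376]
ee_rot: [-1.564, 0.161, -0.161]
force: [1.2, 5.2, 2.4]
gripper_width: 0.0116
```

Call:
carry_out --commands '[{"yaw":0,"gripper":1,"xyz":[0,0.5,0]},{"yaw":0,"gripper":1,"xyz":[0,0,0]}]'

```text
time_s: 18.25
eef_pos: [0.5705, 0.0268, 0.1369]
ee_rot: [-1.564, 0.161, -0.161]
force: [1.1, 5.0, 2.3]
gripper_width: 0.0116
```

Call:
carry_out --commands '[{"yaw":0,"gripper":1,"xyz":[0,0.5,0]},{"yaw":0,"gripper":1,"xyz":[0,0,0]}]'

```text
time_s: 18.42
eef_pos: [0.5705, 0.0268, 0.1364]
ee_rot: [-1.564, 0.161, -0.161]
force: [1.1, 3.4, 1.1]
gripper_width: 0.0117
```

Call:
carry_out --commands '[{"yaw":0,"gripper":1,"xyz":[0,0.5,0.5]},{"yaw":0,"gripper":1,"xyz":[0,0,0]},{"yaw":0,"gripper":1,"xyz":[0,0,0]}]'

```text
time_s: 18.67
eef_pos: [0.5706, 0.027, 0.1361]
ee_rot: [-1.565, 0.161, -0.161]
force: [0.5, 2.1, 1.7]
gripper_width: 0.0114
```

Call:
carry_out --commands '[{"yaw":0,"gripper":1,"xyz":[0,1,0]},{"yaw":0,"gripper":1,"xyz":[0,0,0]}]'

```text
time_s: 18.83
eef_pos: [0.5706, 0.0269, 0.1348]
ee_rot: [-1.565, 0.161, -0.161]
force: [1.4, 1.1, 0.4]
gripper_width: 0.0118
```

Call:
carry_out --commands '[{"yaw":0,"gripper":1,"xyz":[0,1,0]},{"yaw":0,"gripper":1,"xyz":[0,0,0]}]'

```text
time_s: 19.0
eef_pos: [0.5705, 0.0269, 0.1336]
ee_rot: [-1.565, 0.161, -0.161]
force: [2.9, 2.6, -3.3]
gripper_width: 0.0116
```

Call:
carry_out --commands '[{"yaw":0,"gripper":1,"xyz":[0,1,0]},{"yaw":0,"gripper":1,"xyz":[0,1,0]},{"yaw":0,"gripper":1,"xyz":[0,0,0]}]'

```text
time_s: 19.25
eef_pos: [0.5703, 0.0272, 0.1313]
ee_rot: [-1.564, 0.162, -0.16]
force: [1.1, 3.8, -6.6]
gripper_width: 0.0117
```

Call:
carry_out --commands '[{"yaw":0,"gripper":1,"xyz":[0,1,0]},{"yaw":0,"gripper":1,"xyz":[0,0,0]}]'

```text
time_s: 19.42
eef_pos: [0.5704, 0.0273, 0.1306]
ee_rot: [-1.564, 0.161, -0.16]
force: [1.2, 4.1, -7.3]
gripper_width: 0.0121
```

Call:
carry_out --commands '[{"yaw":0,"gripper":1,"xyz":[0,0.5,0]},{"yaw":0,"gripper":1,"xyz":[0,0,0]}]'

```text
time_s: 19.58
eef_pos: [0.5704, 0.0273, 0.1302]
ee_rot: [-1.565, 0.161, -0.16]
force: [0.3, 4.8, -6.6]
gripper_width: 0.012
```

Call:
carry_out --commands '[{"yaw":0,"gripper":1,"xyz":[0,0.5,0]},{"yaw":0,"gripper":1,"xyz":[0,0,0]}]'

```text
time_s: 19.75
eef_pos: [0.5705, 0.0271, 0.1299]
ee_rot: [-1.565, 0.161, -0.161]
force: [0.5, 3.7, -6.1]
gripper_width: 0.0119
```

Call:
carry_out --commands '[{"yaw":0,"gripper":1,"xyz":[0,0.5,0]},{"yaw":0,"gripper":1,"xyz":[0,0,0]}]'

```text
time_s: 19.92
eef_pos: [0.5706, 0.027, 0.1296]
ee_rot: [-1.565, 0.161, -0.161]
force: [-0.2, 2.9, -4.8]
gripper_width: 0.0117
```

Call:
carry_out --commands '[{"yaw":0,"gripper":1,"xyz":[0,0.5,0]},{"yaw":0,"gripper":1,"xyz":[0,0,0]}]'

```text
time_s: 20.08
eef_pos: [0.5706, 0.027, 0.1293]
ee_rot: [-1.565, 0.161, -0.161]
force: [-1.0, 4.9, -1.7]
gripper_width: 0.0121
```

Call:
carry_out --commands '[{"yaw":0,"gripper":1,"xyz":[0,0.5,0]},{"yaw":0,"gripper":1,"xyz":[0,0,0]}]'

```text
time_s: 20.25
eef_pos: [0.5706, 0.0271, 0.129]
ee_rot: [-1.565, 0.161, -0.161]
force: [-3.3, 3.6, 0.7]
gripper_width: 0.0117
```

Call:
carry_out --commands '[{"yaw":0,"gripper":1,"xyz":[0,0.5,0]},{"yaw":0,"gripper":1,"xyz":[0,0,0]}]'

```text
time_s: 20.42
eef_pos: [0.5707, 0.0271, 0.1287]
ee_rot: [-1.565, 0.161, -0.161]
force: [-4.3, 4.4, 3.4]
gripper_width: 0.0114
```

The hook reached the notch floor: TCP z went from 144.4 to 129.3 mm (15.1 mm), and force is now rising. Releasing.

Call:
carry_out --commands '[{"yaw":0,"gripper":0.5,"xyz":[0,0,0]},{"yaw":0,"gripper":0.5,"xyz":[0,0,0]},{"yaw":0,"gripper":0.5,"xyz":[0,0,0]},{"yaw":0,"gripper":0.5,"xyz":[0,0,0]},{"yaw":0,"gripper":0.5,"xyz":[0,0,0]},{"yaw":0,"gripper":0.5,"xyz":[0,0,0]}]'

```text
time_s: 20.92
eef_pos: [0.5707, 0.027, 0.1282]
ee_rot: [-1.565, 0.161, -0.161]
force: [1.2, -0.6, 0.3]
gripper_width: 0.0229
```

```bash
cat > look2.py <<'E'
import sys
from h import *
k=sys.argv[1]
a=robot.camera('scene')[190:320,240:400];cv2.imwrite(f'pics/{k}_s.png',cv2.resize(a[:,:,::-1],None,fx=4.6,fy=4.6,interpolation=2))
a=robot.camera('top')[140:260,220:380];cv2.imwrite(f'pics/{k}_t.png',cv2.resize(a[:,:,::-1],None,fx=5,fy=5,interpolation=2))
E
python3 look2.py g; python3 -c "
from h import *
goto(.5707,.0271,.2287,-.205)"
```

```text
t 21.02 jawang -0.205 toolY [ 0. -0. -1.] pos [570.7  27.  128.2]
shift mm [-0.000e+00 -1.005e+02  1.000e-01] yaw 0.0 F [ 1.4 -0.3  1.1] w 23.1
```

View pics/g_s.png

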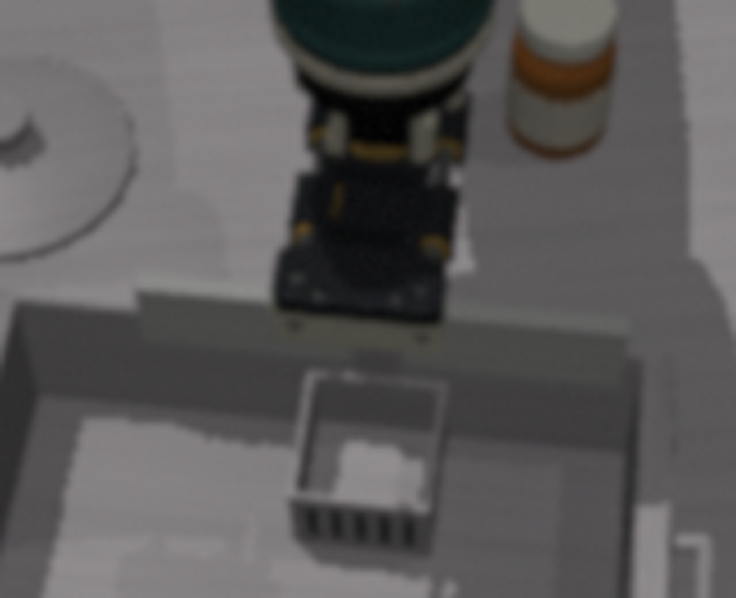

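Call:
carry_out --commands '[{"yaw":0,"gripper":0,"xyz":[0,0,0]},{"yaw":0,"gripper":0,"xyz":[0,0,0]},{"yaw":0,"gripper":0,"xyz":[0,-5,0]},{"yaw":0,"gripper":0,"xyz":[0,-10,0]},{"yaw":0,"gripper":0,"xyz":[0,-15,0]},{"yaw":0,"gripper":0,"xyz":[0,-20,0]},{"yaw":0,"gripper":0,"xyz":[0,-20,0]},{"yaw":0,"gripper":0,"xyz":[0,-20,0]}]'

```text
time_s: 21.68
eef_pos: [0.5706, 0.0271, 0.2202]
ee_rot: [-1.565, 0.16, -0.161]
force: [0.6, -1.0, 0.3]
gripper_width: 0.0466
```

Call:
carry_out --commands '[{"yaw":0,"gripper":0,"xyz":[0,-20,-20]},{"yaw":0,"gripper":0,"xyz":[0,-20,-30]},{"yaw":0,"gripper":0,"xyz":[0,-20,-30]},{"yaw":0,"gripper":0,"xyz":[0,0,-30]},{"yaw":0,"gripper":0,"xyz":[0,0,-30]},{"yaw":0,"gripper":0,"xyz":[0,0,-30]},{"yaw":0,"gripper":0,"xyz":[0,0,-30]},{"yaw":0,"gripper":0,"xyz":[0,0,-30]}]'

```text
time_s: 22.35
eef_pos: [0.5232, -0.1994, 0.2794]
ee_rot: [-1.565, 0.16, -0.162]
force: [-0.1, 1.0, 0.3]
gripper_width: 0.0467
```

Call:
carry_out --commands '[{"yaw":0,"gripper":0,"xyz":[0,0,-30]},{"yaw":0,"gripper":0,"xyz":[0,0,-30]},{"yaw":0,"gripper":0,"xyz":[0,0,-20]},{"yaw":0,"gripper":0,"xyz":[0,0,0]},{"yaw":0,"gripper":0,"xyz":[0,0,0]}]'

```text
time_s: 22.77
eef_pos: [0.5073, -0.2771, 0.2789]
ee_rot: [-1.565, 0.162, -0.163]
force: [0.1, 0.2, -0.0]
gripper_width: 0.0464
```

```bash
python3 look2.py i; python3 -c "
from h import *
print(robot.read_state()['force'],robot.read_state()['time_s'])"
```

```text
[ 0.63489313 -0.226861   -0.03282176] 22.8667
```

View pics/i_s.png

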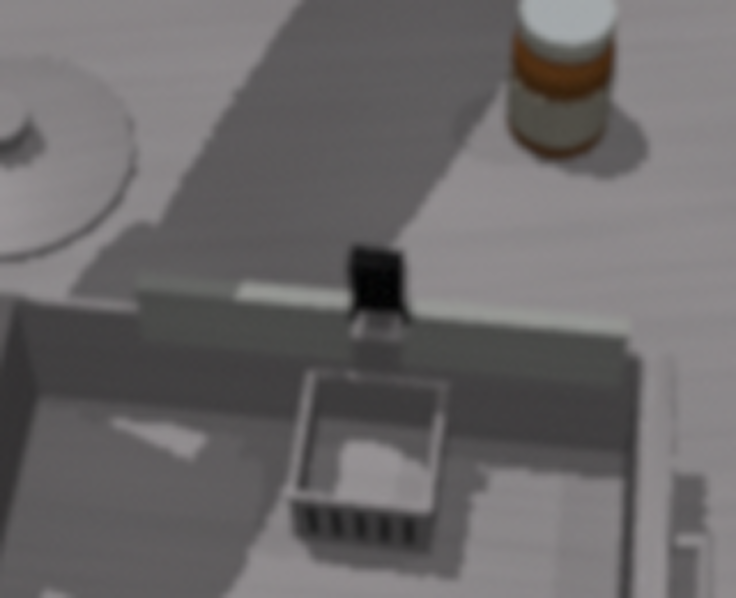

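View pics/i_t.png

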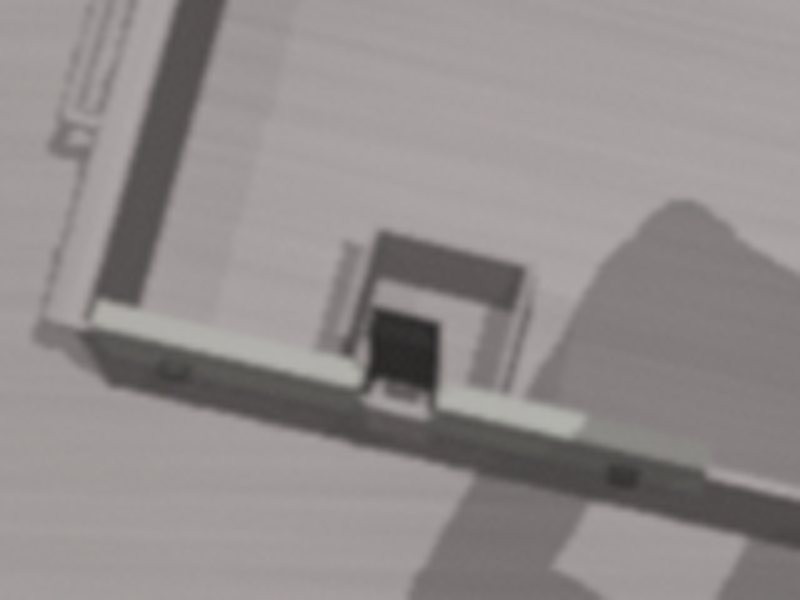

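The pictures show the basket level inside the pan, hook in the notch (top crop (400,390)) and tongue outside. It sits at the same pixels as before the release. The jar and lid have not moved. Handing in.

```bash
python3 -c "
from h import *
a=robot.camera('top');b=cv2.imread('pics/top0.png')[:,:,::-1]
# beaker/jar/lid shift
for n,(x,y,w,h) in dict(beaker=(90,200,60,60),jar=(210,300,45,42),lid=(352,288,85,85)).items():
    t=b[y:y+h,x:x+w];r=cv2.matchTemplate(a[y-8:y+h+8,x-8:x+w+8].copy(),t.copy(),cv2.TM_CCOEFF_NORMED);print(n,cv2.minMaxLoc(r)[1::2])
print(robot.job_done())"
```

```text
beaker (0.9994974732398987, (8, 8))
jar (0.8837890028953552, (8, 8))
lid (0.5698192715644836, (8, 8))
the job is handed in; nothing more can be done
None
```

The basket is hanging inside the pan by its hook, pressed fully home in the notch and released. I handed the job in at about 23 s of the 72 s allowed; no verdict is reported.

- **Setting and sliding:** I gripped the lug and set the hook on the strip at rim_start. I then slid it towards +y with about 5–8 N on the strip until it dropped into the notch, about 82 mm along.
- **Pressing home:** It sank freely about 3 mm, then I pressed it past the catches. The highest reading was about 6 N down on the hand, so about 10 N with the basket's weight, and up to 5 N sideways. These are readings at the end of each call, so a brief peak in between would not show. It came to rest about 15.1 mm below the strip's top, against 15 mm expected.
- **After release:** The basket stayed level at the same pixels, with its tongue outside the pan. The gripper was clear and the tool force was about zero.
- **Beaker, jar and lid:** Image matching against the first picture showed zero shift for all three. The beaker match was 0.999. The jar (0.88) and lid (0.57) were weaker, probably because the arm's shadow had moved. The lid's "no shift" therefore rests on a weak match, though the part of it visible in the close-up looked unmoved.

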